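# Hold a spring clip open round the edge of the price card

### The arm

A 6-joint arm with a two-finger parallel gripper is mounted at the origin on a cart in front of the work surface, level with it; the furniture and walls round the work are solid. World frame = base frame: x ahead of the robot, y to its left, z up, the work surface at z = 0. Lengths are in m, angles in degrees, forces in N, time in s.
With the tool pointing down it reaches from about 0.35 to 0.875 m from the base axis. Payload 4.2 kg.
Tool frame: the origin (TCP) lies at the very end of the fingers, on their centre line; the grasp point (between the pads) lies 19 mm behind it; z points along the fingers, x is the direction in which the jaws open and shut, and the axes are right-handed (so a half turn about z gives the same grasp; the last joint's range is limited). The gripper opens to 87 mm and grips with 3 to 60 N. Pads are 19 mm wide; open, the fingers measure 117 mm over their backs; the gripper's body (75 mm by 190 mm) begins 51 mm behind the grasp point.
Start: joints at [78.243, 22.042, 0.453, 0, -68.411, -14.817], TCP at [0.28, 0.559, 0.185] pointing down, gripper open.
Joint ranges: [-179.83, 179.83], [-69.29, 118.12], [-61.27, 80.66], [-181.25, 117.63], [-171.15, -9.14], [-177.46, 177.46]. Speed limits (degrees/s): [159.86, 159.86, 180, 180, 180, 180].

### API

Orientations are given as a 3x3 rotation matrix whose columns are the frame's x, y, z axes.
In Python, from station import r gives the robot as it stands.
- The arm moves only by the shell command python3 -m jog 'ROWS' [OPENING]. ROWS is JSON, a list of rows, each a list of 2 entries, a list of its own where there are three numbers: the shift along the tool's x, y, z in m, then the turn, a rotation vector about the tool's x, y, z in units of 5 degrees (1.0 is 5 degrees). A call has exactly 10 rows; each row is the pose to reach, as a shift and turn from the pose commanded when the call began, along the tool's axes at that moment; what a row does not reach only later rows make up. A row lasts 1/12 s, in which the tool goes at most 41.7 mm and 7.16 degrees, less where a joint would pass 70% of its speed; a pose out of reach is approached as far as the arm can. A call with a gripper value outside its range is refused whole. OPENING is the finger opening in m, from 0 to 0.087, set as the call begins (- or left out, the last holds). The fingers move at their own pace and stop on an object; the grip force is fixed at half the most. Time passes only in rows, so rows that repeat a pose let the fingers close, or fill a call up. It gives the time, the measured TCP pose, the force and the opening at its end, in the units of the state.
- r.sense(): the state, without advancing time (a new reading comes with each control period).
- r.capture(name): name is "side" or "top" or "wrist"; returns (picture, depth): 420x560x3 uint8, blue, green, red; 420x560 float32, m along the optical axis (not along the pixel's ray), 0 where there is no reading.
- r.calibration(name): a dict with "fx", "fy", "cx", "cy" (pixels), "R" (3x3) and "t" (3): a world point X has camera coordinates R X + t; the wrist camera has in their place "tool_from_camera" (4x4, takes a point from camera to tool coordinates, whose origin is the TCP and whose axes are the tool frame's). Camera axes: x right, y down, z forward; pixel columns grow to the right and rows downward; lengths in m; the calibration is good to about 2 mm. A picture is of the moment at which its call begins: read the wrist's pose just before it. calibration takes no time and is no camera call.
- r.finish_job(): hands the job in, once; it reports no verdict.
Trained networks look in the newest picture that a camera, given by its name, has taken for a name from the list of things; names that differ only in an ending like _2 or _b are one class to them, and where a whole thing is asked for, a point or a joint stands for the part that bears it (a point fixed in the world has none). Each returns a list of dicts, best first, with "confidence" (0 to 1); they miss things now and then, are a little off and sometimes report something else, mostly with a low value. They report only what shows in the picture. A call takes as long as a camera call.
- r.cut_out(query, camera): "region" (420x560 bool, what is visible of it) and "uv" ([column, row] in pixels, amid what is visible of it).
The state is a dict: "time_s": time; "joints": joint angles; "joint_velocities": joint speeds; "effort": joint torques, N m; "tcp_pos": TCP position; "ee_rot": TCP orientation; "wrist_force": force on the tool from outside, world axes, zero at the start; "moment": the same for the moment, N m; "gripper_width": opening from 0.0 (shut) to 1.0 (fully open).
Only numpy, scipy, OpenCV 4.12 (cv2) and the standard library are available. Lean on these libraries where they do the work, as an engineer would, in place of code of your own. Each camera call takes 0.05 s, during which the arm holds its last target.

### The job

A clip is to go on the price card, and it must wait open until a colleague has tucked a slip behind it. Take the larger of the two wooden spring clips out of the parts tray by squeezing its handles until the jaws gape wide, and bring it level to the upright edge of the price card that faces the robot, so that at about half the card's height the edge stands about half-way down between the open jaws, without touching either. Do not bump the card hard, leave the small clip where it is, and finish there, still holding the clip squeezed open.

Things in the scene. Friction and masses are not known exactly. Their poses are not given: they have to be found in the camera images.
- clip_mid (a point): Pivot of the larger wooden spring clip (like a big clothes peg), lying on its side in the tray, half-way up (15 mm above its underside). Frame fixed to the left half: clip shut, x points along the middle line to the jaw tips, 50 mm off; the handles run 50 mm the other way; z up the pivot axis, y to the left half. Opened, the middle line is turned from x by minus half the joint value about z
- clip_jaw (a joint): Opening angle between the two halves of the larger clip, rad: 0 shut, 0.6 fully open; a spring pulls it shut
- clip_tip_left (a point): Inner face of the left jaw's tip of the larger clip, half-way up; coincides with the other tip when shut. Each jaw is 7.5 mm thick
- clip_tip_right (a point): Inner face of the right jaw's tip of the larger clip, half-way up
- clip: The larger clip: 100 mm long, 30 mm high as it lies, 60 g. Origin on the pivot, at its underside; axes as clip_mid. Shut, the handles are about 52 mm apart over their outsides at the ends, 39 mm at 30 mm behind the pivot, a good place to pinch. Squeezed together they open the jaws, until they stop parallel, 20 mm over their outsides, the tips gaping 30 mm; this takes about 6 N there
- small_clip_mid (a point): Pivot of the small wooden spring clip (same form, 65 mm long, 22 mm high) lying in the other compartment, half-way up (11 mm above its underside); to be left alone
- tray: Low grey parts tray, fixed: 150 mm in its x, 310 mm in its y, 22 mm high, walls and floor 4 mm thick; one divider makes two compartments side by side in y. Origin at the centre of the underside. Either clip may lie in either compartment, jaws roughly to the tray's +x (within 0.35 rad)
- sign: White price card standing upright in a dark weighted foot, fixed. Card 110 mm long (its x), 3 mm thick (its y), from 18 to 168 mm above the table; foot 70 x 80 x 18 mm. Origin at the centre of the foot's underside
- sign_edge (a point): Point on the card's upright edge that faces the robot, at half the card's height (93 mm above the table), in the middle of the card's thickness. x points from the edge into the card along its plane, y is square to the card, z up

How it is judged (in metres and radians):
On the way:
1. the larger clip is squeezed open and lifted clear of the tray (height (world z) of clip_mid above 0.05 m and value of joint clip_jaw above 0.4 rad and contact force between clip and tray below 0.1 N), for 0.2 s.
At the end, for the whole second after the job is handed in: Fingers hold the larger clip open at least 0.4 rad, still, level within 0.25 rad, not touching the card; each jaw tip on its own side of the card, 4 mm or more off its middle plane, 10 to 45 mm past the edge, within 30 mm of half height; small clip still in the tray (value of joint clip_jaw above 0.4 rad and contact force between the fingers and clip above 1.5 N and contact force between clip and sign below 0.5 N and linear speed of clip below 0.02 m/s and angle between clip_mid's own z axis and vertical below 0.25 rad and y of clip_tip_left in the frame of sign_edge above 0.004 m and y of clip_tip_right in the frame of sign_edge below -0.004 m and height (world z) of small_clip_mid below 0.03 m and x of clip_tip_left in the frame of sign_edge between 0.01 and 0.045 m and z of clip_tip_left in the frame of sign_edge between -0.03 and 0.03 m and x of clip_tip_right in the frame of sign_edge between 0.01 and 0.045 m and z of clip_tip_right in the frame of sign_edge between -0.03 and 0.03 m); the arm keeps its last pose, push and grip.
It fails at once if the card is bumped harder than 10 N (contact force between any of clip, the arm, the fingers and sign above 10 N).
It fails at once if the small clip is moved more than 40 mm (distance of small_clip_mid from where it was at the start of the episode above 0.04 m).
It also fails if it takes over 45 s, if anything falls off the work surface, if the arm or the gripper's body presses on something with over 40 N, if the wrist force passes 120 N, or if a joint passes its speed limit or range.

## Working session

There is one attempt and no reset: what is moved stays moved. The work goes in short steps, Python scripts to look and compute and a shell command to move; the robot and the scene stay as the last step left them, time stands still between calls to the robot, and variables do not carry over. Pictures are saved under pics/ and viewed, and the job is handed in when it is done.

```bash
ls; mkdir -p pics
python3 - <<'E'
from station import r
import cv2,numpy as np
s=r.sense();print(s)
for n in("side","top","wrist"):
    p,d=r.capture(n);cv2.imwrite(f"pics/a_{n}.png",p);np.savez(f"a_{n}.npz",p=p,d=d)
    c=r.calibration(n);print(n,c)
    for q in("clip","small_clip_mid","tray","sign"):
        for o in r.cut_out(q,n)[:3]:print(n,q,round(o["confidence"],2),np.round(o["uv"]),o["region"].sum())
E
```

```text
pics
{'time_s': 0.0, 'joints': array([ 7.82433934e+01,  2.20900897e+01,  3.79494108e-01, -3.11287844e-02,
       -6.84123706e+01, -1.48166131e+01]), 'joint_velocities': array([ 0.0093013 , -0.10320313,  0.00995286,  0.08525438, -0.00470979,
        0.12619728]), 'effort': array([-4.66843630e-04, -3.90668213e+01,  1.87403637e+01,  4.21969771e+00,
        1.08568827e-02, -1.97527311e-04]), 'tcp_pos': array([0.27925309, 0.55836152, 0.1838593 ]), 'ee_rot': array([[-4.47519334e-01, -8.94273771e-01, -9.31872945e-04],
       [-8.94271541e-01,  4.47520300e-01, -1.99815618e-03],
       [ 2.20393072e-03, -6.08660665e-05, -9.99997569e-01]]), 'wrist_force': array([ 0.32284363, -0.42600094, -0.0900796 ]), 'moment': array([ 0.00416185, -0.04160422, -0.00803706]), 'gripper_width': 0.9966407134405071}
side {'fx': 504.0653058706115, 'fy': 504.0653058706115, 'cx': 281.6698970016536, 'cy': 220.62245618299164, 'R': array([[ 0.90105408, -0.43342528, -0.01562285],
       [-0.25974324, -0.51043606, -0.81974903],
       [ 0.34732549,  0.74269614, -0.57250978]]), 't': array([-0.52439825,  0.22220698,  0.8033
[... 417 characters left out ...]
.02379465,  0.59440347,  0.90355476])}
top clip 0.63 [394. 213.] 474
top small_clip_mid 0.64 [319. 209.] 126
top tray 0.7 [350. 215.] 8486
top tray 0.62 [398. 221.] 156
top sign 0.63 [189. 209.] 1516
top sign 0.38 [353. 215.] 8720
wrist {'fx': 347.2704805873757, 'fy': 347.2704805873757, 'cx': 282.60508359582093, 'cy': 211.0333132411116, 'tool_from_camera': array([[ 9.99999595e-01,  2.35595067e-04,  8.68988741e-04,
        -6.98597248e-04],
       [-4.76537291e-04,  9.57382926e-01,  2.88821237e-01,
        -7.99701924e-02],
       [-7.63910125e-04, -2.88821534e-01,  9.57382650e-01,
        -1.99586673e-01],
       [ 0.00000000e+00,  0.00000000e+00,  0.00000000e+00,
         1.00000000e+00]])}
```

View pics/a_side.png

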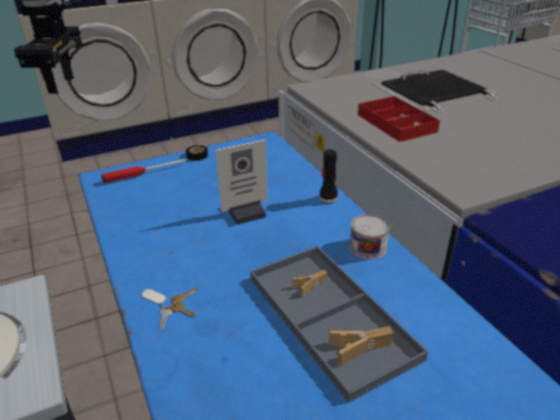

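View pics/a_top.png

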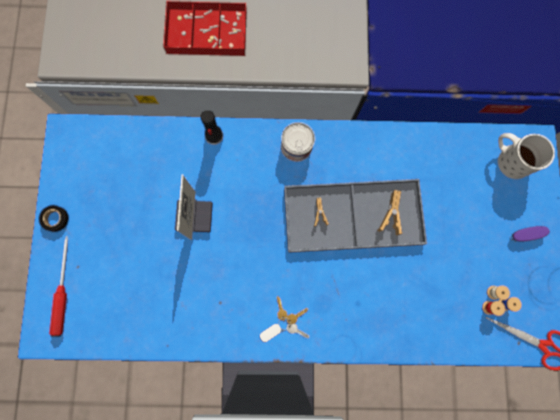

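View pics/a_wrist.png

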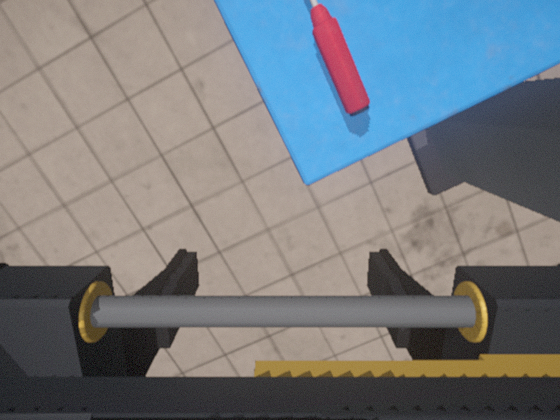

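```bash
cat > h.py <<'E'
from station import r
import cv2,numpy as np
def cloud(n,d,s=None):
    c=r.calibration(n);v,u=np.indices(d.shape)
    P=np.stack([(u-c["cx"])/c["fx"]*d,(v-c["cy"])/c["fy"]*d,d],-1).astype(float)
    if n=="wrist":
        T=c["tool_from_camera"];P=P@T[:3,:3].T+T[:3,3]
        return P@s["ee_rot"].T+s["tcp_pos"]
    return (P-c["t"])@c["R"]
def shot(n,name):
    s=r.sense();p,d=r.capture(n);cv2.imwrite(f"pics/{name}.png",p);return s,p,d
E
python3 - <<'E'
from h import *
for n in("side","top"):
    s,p,d=shot(n,"b_"+n);X=cloud(n,d)
    for q in("clip","small_clip_mid","tray","sign"):
        o=r.cut_out(q,n)
        if not o: print(n,q,"none");continue
        m=o[0]["region"]&(d>0);m=cv2.erode(m.astype(np.uint8),np.ones((2,2)))>0
        P=X[m];print(n,q,round(o[0]["confidence"],2),np.round(np.percentile(P,[2,50,98],axis=0),3).tolist())
        np.save(f"{n}_{q}.npy",P)
        if q=="sign":
            C=P[P[:,2]>.04];mu=np.median(C,0);w,V=np.linalg.eigh(np.cov((C-mu)[:,:2].T));print(" ang",np.degrees(np.arctan2(V[1,1],V[0,1])),np.sqrt(w),np.round(mu,4))
            a=(C-mu)[:,:2]@V[:,1];print(np.percentile(a,[.5,5,95,99.5]))
        if q=="tray":
            print(cv2.minAreaRect((P[P[:,2]>.0][:,:2]*1000).astype(np.float32)))
        if q=="clip":
            t=P[P[:,2]>.022];print(cv2.minAreaRect((t[:,:2]*1000).astype(np.float32)))
    # zoom
    if n=="top":cv2.imwrite("pics/b_top_z.png",cv2.resize(p[170:260,280:430],None,fx=5,fy=5))
E
```

```text
side clip 0.86 [[0.542, -0.288, 0.007], [0.579, -0.281, 0.026], [0.633, -0.246, 0.037]]
((591.8665161132812, -275.6414794921875), (48.223392486572266, 94.63627624511719), 78.29312133789062)
side small_clip_mid 0.71 [[0.561, -0.126, 0.007], [0.583, -0.11, 0.019], [0.619, -0.099, 0.029]]
side tray 0.6 [[0.506, -0.343, 0.003], [0.582, -0.201, 0.006], [0.664, -0.035, 0.024]]
((586.323974609375, -186.8992156982422), (159.52755737304688, 311.551025390625), 5.117036819458008)
side sign 0.64 [[0.524, 0.137, 0.009], [0.574, 0.176, 0.086], [0.627, 0.18, 0.165]]
 ang 178.85622372679978 [0.00164867 0.03115022] [0.5741 0.1762 0.1078]
[-0.05515244 -0.04979905  0.04699234  0.05176484]
top clip 0.8 [[0.546, -0.286, 0.015], [0.587, -0.278, 0.034], [0.632, -0.251, 0.038]]
((589.093994140625, -280.2510070800781), (41.84767150878906, 86.32496643066406), 69.28770446777344)
top small_clip_mid 0.62 [[0.567, -0.122, 0.004], [0.6, -0.11, 0.026], [0.621, -0.102, 0.031]]
top tray 0.73 [[0.509, -0.34, 0.001], [0.583, -0.184, 0.005], [0.66, -0.042, 0.023]]
((584.0618896484375, -189.15089416503906), (148.80722045898438, 308.90423583984375), 4.307088851928711)
top sign 0.8 [[0.524, 0.136, 0.013], [0.572, 0.173, 0.043], [0.623, 0.208, 0.168]]
 ang 178.58206855542255 [0.0005652  0.03087047] [0.5695 0.1738 0.1168]
[-0.05722053 -0.05244458  0.04384606  0.04803505]
```

View pics/b_top_z.png

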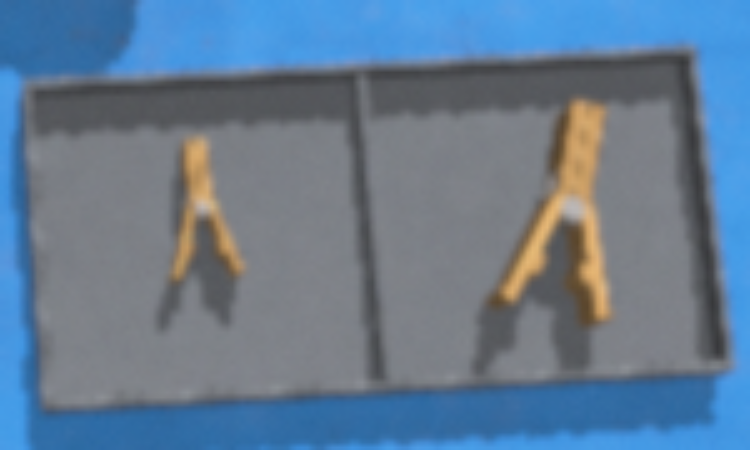

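```bash
cat >> h.py <<'E'
def px(n,uv,z,s=None):
    "world point on pixel ray at height z"
    a=cloud(n,np.full((420,560),1.0),s);b=cloud(n,np.full((420,560),2.0),s)
    u,v=[int(round(k)) for k in uv];a=a[v,u];b=b[v,u]
    return a+(b-a)*(z-a[2])/(b[2]-a[2])
def plan(pos,yawdeg):
    """tool shift/turn (units) from the present measured pose to pos, tool down, y axis at yaw"""
    from scipy.spatial.transform import Rotation as Ro
    s=r.sense();R0=s["ee_rot"];t=np.radians(yawdeg)
    y=np.array([np.cos(t),np.sin(t),0]);z=np.array([0,0,-1.]);R=np.stack([np.cross(y,z),y,z],1)
    print("shift",np.round(R0.T@(np.array(pos)-s["tcp_pos"]),4),"turn",np.round(Ro.from_matrix(R0.T@R).as_rotvec(degrees=True)/5,2),"yaw now",np.degrees(np.arctan2(R0[1,1],R0[0,1])))
E
python3 - <<'E'
from h import *
f=lambda x,y:(x/5+280-.4,y/5+170-.4)
pts={"tip":(588,100),"piv":(572,210),"hl":(500,298),"hr":(597,318)}
W={k:px("top",f(*v),.034) for k,v in pts.items()}
for k in W:print(k,np.round(W[k],3))
m=(W["hl"]+W["hr"])/2
for a,b in((W["piv"],W["tip"]),(m,W["piv"]),(m,W["tip"])):print(np.degrees(np.arctan2(*(b-a)[1::-1])),np.linalg.norm(b-a))
plan([.55,-.27,.2],-10)
E
```

```text
tip [ 0.639 -0.283  0.034]
piv [ 0.589 -0.275  0.034]
hl [ 0.55  -0.242  0.034]
hr [ 0.542 -0.284  0.034]
-9.57079436684385 0.05118533380211728
-14.971284068298973 0.044385120269500575
-12.078764529416807 0.09546487721949805
shift [ 0.6204 -0.6127 -0.015 ] turn [-0.   -0.   32.68] yaw now 153.4242085015546
```

```bash
python3 -m jog '[[[0.028,-0.028,-0.003],[0,0,1.4]],[[0.056,-0.056,-0.006],[0,0,2.8]],[[0.084,-0.084,-0.009],[0,0,4.2]],[[0.112,-0.112,-0.012],[0,0,5.6]],[[0.14,-0.14,-0.015],[0,0,7.0]],[[0.168,-0.168,-0.015],[0,0,8.4]],[[0.196,-0.196,-0.015],[0,0,9.8]],[[0.224,-0.224,-0.015],[0,0,11.2]],[[0.252,-0.252,-0.015],[0,0,12.6]],[[0.28,-0.28,-0.015],[0,0,14]]]' 0.07; python3 -c "
from h import *
plan([.55,-.27,.2],-10)"
```

```text
time_s: 2.08
tcp_pos: [0.4049, 0.1815, 0.2004]
ee_rot: [[-0.993, 0.12, 0.001], [0.12, 0.993, 0.001], [-0.001, 0.001, -1.0]]
wrist_force: [0.3, 0.7, -0.4]
gripper_width: 0.806
shift [-1.981e-01 -4.309e-01  2.000e-04] turn [ 0.02 -0.   18.62] yaw now 83.11947789135628
```

```bash
python3 -m jog '[[[-0.017,-0.037,0],[0,0,1.4]],[[-0.034,-0.074,0],[0,0,2.8]],[[-0.051,-0.111,0],[0,0,4.2]],[[-0.068,-0.148,0],[0,0,5.6]],[[-0.085,-0.185,0],[0,0,7.0]],[[-0.102,-0.222,0],[0,0,8.4]],[[-0.119,-0.259,0],[0,0,9.8]],[[-0.136,-0.296,0],[0,0,11.2]],[[-0.153,-0.333,0],[0,0,12.6]],[[-0.17,-0.37,0],[0,0,14]]]'; python3 -c "
from h import *
plan([.55,-.27,.2],-12)"
```

```text
time_s: 2.92
tcp_pos: [0.5315, -0.2059, 0.2002]
ee_rot: [[-0.226, 0.974, 0.001], [0.974, 0.226, -0.0], [-0.0, 0.0, -1.0]]
wrist_force: [1.9, 0.8, -0.3]
gripper_width: 0.805
shift [-0.0666  0.0035  0.0002] turn [0.01 0.   5.01] yaw now 13.06916647632518
```

```bash
python3 -m jog '[[[-0.015,0,0],[0,0,1]],[[-0.03,0,0],[0,0,2]],[[-0.045,0,0],[0,0,3]],[[-0.06,0.003,0],[0,0,4]],[[-0.067,0.003,0],[0,0,5]],[[-0.067,0.003,0],[0,0,5]],[[-0.067,0.003,0],[0,0,5]],[[-0.067,0.003,0],[0,0,5]],[[-0.067,0.003,0],[0,0,5]],[[-0.067,0.003,0],[0,0,5]]]'
python3 - <<'E'
from h import *
s,p,d=shot("wrist","c_w");np.savez("c.npz",p=p,d=d,R=s["ee_rot"],t=s["tcp_pos"])
o=r.cut_out("clip","wrist")
for k in o[:2]:print(k["confidence"],k["uv"],k["region"].sum())
print(np.degrees(np.arctan2(s["ee_rot"][1,1],s["ee_rot"][0,1])))
X=cloud("wrist",d,s);m=o[0]["region"]&(d>0);P=X[m];print(np.percentile(P,[2,50,98],axis=0).round(4).tolist())
np.save("cm.npy",m)
E
```

```text
time_s: 3.75
tcp_pos: [0.5497, -0.2676, 0.2002]
ee_rot: [[0.199, 0.98, 0.0], [0.98, -0.199, -0.0], [0.0, 0.0, -1.0]]
wrist_force: [-0.5, 0.0, 0.7]
gripper_width: 0.805
0.97 [283.9, 212.3] 1546
-11.479376817029888
[[0.5435, -0.2868, 0.0037], [0.5866, -0.2757, 0.0336], [0.6377, -0.2437, 0.036]]
```

View pics/c_w.png

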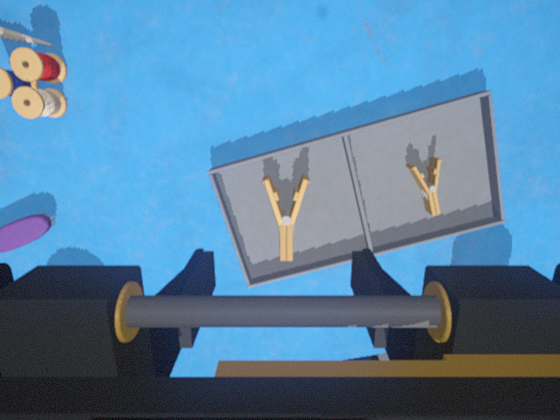

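Run:
```python
from h import *
c=np.load("c.npz");s={"ee_rot":c["R"],"tcp_pos":c["t"]};p=c["p"]
cv2.imwrite("pics/c_z.png",cv2.resize(p[160:280,230:350],None,fx=5,fy=5,interpolation=cv2.INTER_CUBIC))
X=cloud("wrist",c["d"],s);m=np.load("cm.npy")&(c["d"]>0)
P=X[m&(X[...,2]>.031)];print(len(P),P[:,2].mean())
tr=X[170:240,300:340][...,2];print("floor",np.median(X[200:230,320:345,2]))
# axis frame yaw -12
for yaw in(-11,-12,-13,-14):
    t=np.radians(yaw);a=np.array([np.cos(t),np.sin(t)]);b=np.array([-a[1],a[0]])
    q=P[:,:2]-[.589,-.275];u=q@a;v=q@b
    out=[]
    for lo in range(-50,50,10):
        k=(u>=lo/1000)&(u<lo/1000+.01)
        if k.sum()>3:out.append((lo,*(np.array([v[k].min(),v[k].max(),(v[k].min()+v[k].max())/2])*1000).round(1)))
    print(yaw,(u.min()*1000).round(1),(u.max()*1000).round(1),[tuple(float(x) for x in o) for o in out])
```

```text
1144 0.0339825031074657
floor 0.003929477724728445
-11 -44.0 52.7 [(-50.0, -22.1, 27.5, 2.7), (-40.0, -21.1, 26.2, 2.6), (-30.0, -15.9, 23.2, 3.6), (-20.0, -13.9, 20.0, 3.1), (-10.0, -10.8, 16.8, 3.0), (0.0, -7.6, 13.5, 2.9), (10.0, -4.5, 10.2, 2.9), (20.0, -4.5, 10.2, 2.8), (30.0, -3.6, 10.2, 3.3), (40.0, -3.6, 10.2, 3.3)]
-12 -44.4 52.5 [(-50.0, -22.8, 26.7, 2.0), (-40.0, -21.8, 24.5, 1.4), (-30.0, -17.4, 21.6, 2.1), (-20.0, -14.2, 19.7, 2.7), (-10.0, -10.9, 16.6, 2.8), (0.0, -7.6, 13.5, 2.9), (10.0, -4.2, 10.5, 3.2), (20.0, -4.1, 10.7, 3.3), (30.0, -2.9, 10.9, 4.0), (40.0, -2.9, 11.0, 4.1)]
-13 -44.8 52.3 [(-50.0, -23.5, 26.0, 1.2), (-40.0, -22.4, 23.8, 0.7), (-30.0, -18.0, 21.1, 1.6), (-20.0, -14.6, 18.4, 1.9), (-10.0, -11.1, 16.4, 2.7), (0.0, -7.6, 13.5, 2.9), (10.0, -4.0, 10.8, 3.4), (20.0, -3.8, 11.2, 3.7), (30.0, -2.4, 11.6, 4.6), (40.0, -2.1, 11.9, 4.9)]
-14 -45.1 52.2 [(-50.0, -24.2, 25.2, 0.5), (-40.0, -24.2, 23.1, -0.5), (-30.0, -18.5, 20.7, 1.1), (-20.0, -14.9, 18.1, 1.6), (-10.0, -11.3, 15.4, 2.1), (0.0, -7.6, 13.5, 3.0), (10.0, -3.8, 11.2, 3.7), (20.0, -3.4, 11.7, 4.1), (30.0, -1.8, 12.2, 5.2), (40.0, -1.4, 12.7, 5.6)]
```

View pics/c_z.png

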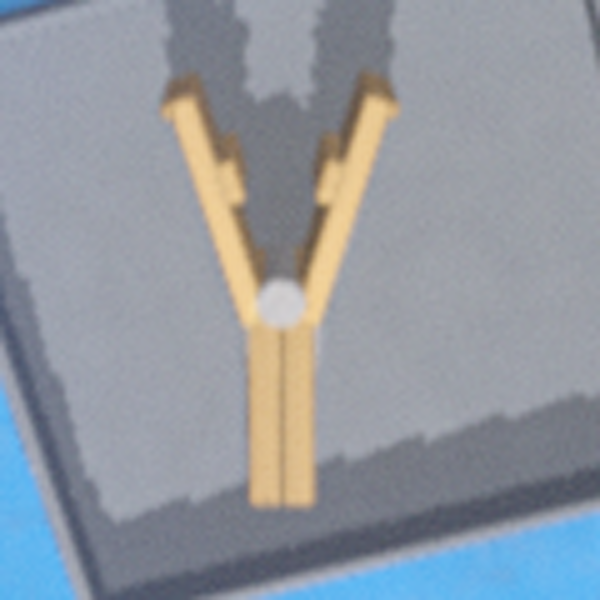

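```bash
python3 -c "
from h import *
plan([.5635,-.267,.008],-11)"
```

```text
shift [0.0035 0.0133 0.1922] turn [ 0.  -0.  -0.1] yaw now -11.505377828624576
```

```bash
python3 -m jog '[[[0.003,0.01,0.035],[0,0,-0.1]],[[0.0035,0.0133,0.07],[0,0,-0.1]],[[0.0035,0.0133,0.1],[0,0,-0.1]],[[0.0035,0.0133,0.13],[0,0,-0.1]],[[0.0035,0.0133,0.15],[0,0,-0.1]],[[0.0035,0.0133,0.165],[0,0,-0.1]],[[0.0035,0.0133,0.175],[0,0,-0.1]],[[0.0035,0.0133,0.182],[0,0,-0.1]],[[0.0035,0.0133,0.188],[0,0,-0.1]],[[0.0035,0.0133,0.191],[0,0,-0.1]]]'
python3 - <<'E'
from h import *
s,p,d=shot("wrist","d_w");shot("side","d_s");plan([.5635,-.267,.008],-11)
E
```

```text
time_s: 4.68
tcp_pos: [0.5637, -0.2674, 0.0089]
ee_rot: [[0.192, 0.981, 0.0], [0.981, -0.192, -0.0], [-0.0, 0.0, -1.0]]
wrist_force: [-0.3, -0.8, -0.3]
gripper_width: 0.797
shift [ 0.0005 -0.0003  0.0012] turn [ 0.    0.   -0.01] yaw now -11.068219415464588
```

View pics/d_w.png

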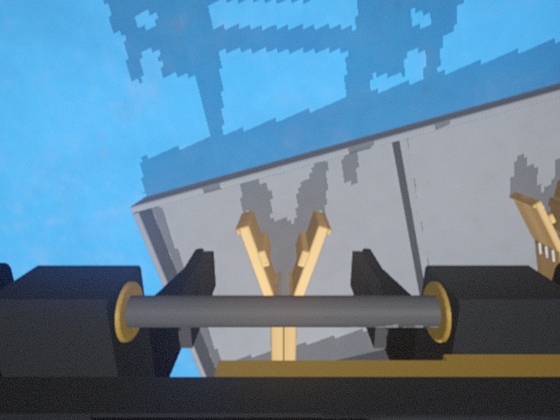

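View pics/d_s.png

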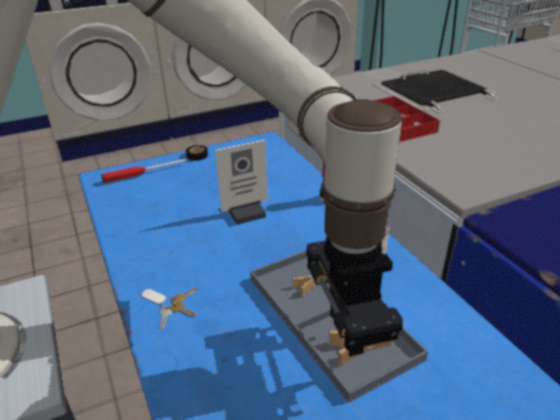

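```bash
python3 -m jog '[[[0,0,0],[0,0,0]],[[0,0,0],[0,0,0]],[[0,0,0],[0,0,0]],[[0,0,0],[0,0,0]],[[0,0,0],[0,0,0]],[[0,0,0],[0,0,0]],[[0,0,0],[0,0,0]],[[0,0,0],[0,0,0]],[[0,0,0],[0,0,0]],[[0,0,0],[0,0,0]]]' 0
python3 - <<'E'
from h import *
s,p,d=shot("wrist","e_w")
E
```

```text
time_s: 5.62
tcp_pos: [0.5634, -0.2675, 0.0089]
ee_rot: [[0.192, 0.981, -0.0], [0.981, -0.192, 0.0], [-0.0, -0.0, -1.0]]
wrist_force: [0.1, 0.4, 0.4]
gripper_width: 0.129
```

View pics/e_w.png

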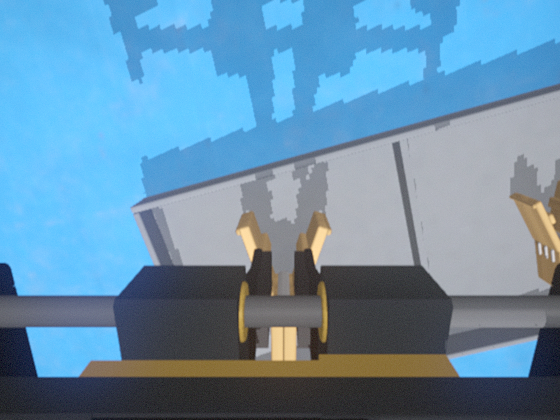

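Run:
```python
from h import *
c=r.calibration("wrist");T=np.linalg.inv(c["tool_from_camera"])
for q in[(0,0,0),(0,-.02,-.025),(0,.03,-.025),(.01,0,0),(.01,-.0095,0),(.01,0,-.019),(.02,-.01,-.025),(.026,-.02,-.025)]:
    k=T[:3,:3]@np.array(q)+T[:3,3];print(q,(k[0]/k[2]*c["fx"]+c["cx"]).round(),(k[1]/k[2]*c["fy"]+c["cy"]).round())
s,p,d=shot("wrist","e_w2");shot("side","e_s");print(s["gripper_width"])
X=cloud("wrist",d,s);print("handle end",X[219,243:247],X[219,318:324]);print("jaw",X[350,285])
cv2.imwrite("pics/e_z.png",cv2.resize(p[190:370,190:380],None,fx=4,fy=3.3,interpolation=cv2.INTER_CUBIC))
```

```text
(0, 0, 0) 282.0 240.0
(0, -0.02, -0.025) 282.0 222.0
(0, 0.03, -0.025) 282.0 305.0
(0.01, 0, 0) 298.0 240.0
(0.01, -0.0095, 0) 298.0 226.0
(0.01, 0, -0.019) 300.0 253.0
(0.02, -0.01, -0.025) 319.0 240.0
(0.026, -0.02, -0.025) 331.0 222.0
0.08285978689090195
handle end [[ 0.54277245 -0.28622579  0.01809704]
 [ 0.54289775 -0.28566828  0.01804721]
 [ 0.54270013 -0.28492139  0.01907455]
 [ 0.54249122 -0.28417482  0.02013547]] [[ 0.54994715 -0.24388745  0.02131975]
 [ 0.55060643 -0.2432593   0.01971264]
 [ 0.55073104 -0.24269583  0.01966834]
 [ 0.55085835 -0.2421317   0.01961635]
 [ 0.55114041 -0.24154327  0.01911527]
 [ 0.55136136 -0.24096195  0.01879299]]
jaw [ 0.62309692 -0.27714883  0.03403099]
```

View pics/e_z.png

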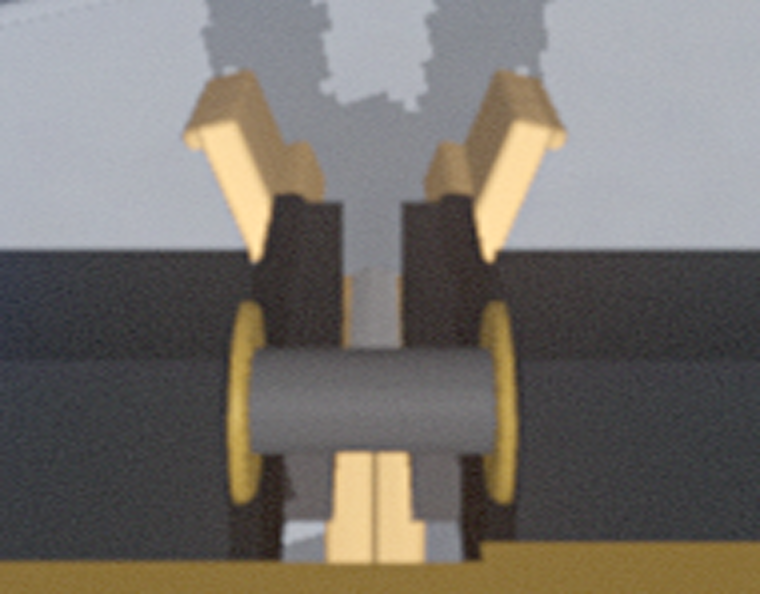

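View pics/e_s.png

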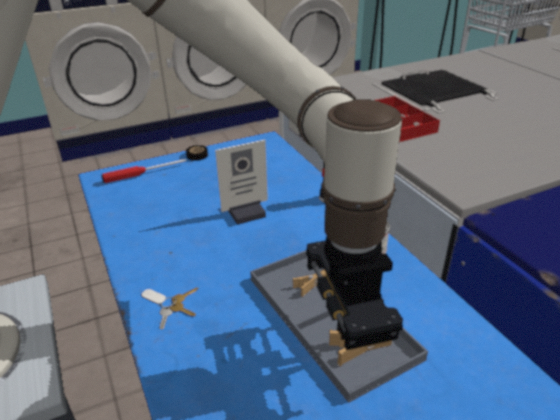

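Run:
```python
from h import *
s,p,d=shot("wrist","e_w3");print(s["gripper_width"],s["tcp_pos"],s["joints"])
X=cloud("wrist",d,s)
for u in(262,268,273,294,300,306):
  for v in(252,256,262,270,280):print(u,v,p[v,u],d[v,u].round(4),((X[v,u]-s["tcp_pos"])@s["ee_rot"]).round(4))
```

```text
0.03181651842386008 [ 0.56343451 -0.26744173  0.00891712] [-1.05462097e+01  3.15569182e+01 -1.16881239e+01 -1.27204939e-04
 -4.67588225e+01 -9.05273272e+01]
262 252 [ 87 127 150] 0.1712 [-0.0097 -0.0102 -0.0416]
262 256 [ 72  92 114] 0.1656 [-0.0093 -0.0106 -0.0473]
262 262 [48 53 63] 0.1592 [-0.009  -0.0107 -0.054 ]
262 270 [45 45 55] 0.1522 [-0.0085 -0.0103 -0.0614]
262 280 [42 43 51] 0.143 [-0.008  -0.0105 -0.071 ]
268 252 [55 55 65] 0.1706 [-0.0067 -0.0104 -0.0421]
268 256 [49 44 57] 0.1662 [-0.0065 -0.0104 -0.0467]
268 262 [53 57 64] 0.1606 [-0.0063 -0.01   -0.0527]
268 270 [40 43 55] 0.1533 [-0.006  -0.0098 -0.0604]
268 280 [42 49 50] 0.1472 [-0.0057 -0.0085 -0.0672]
273 252 [61 66 70] 0.1742 [-0.0043 -0.009  -0.0388]
273 256 [53 60 61] 0.1702 [-0.0042 -0.0087 -0.043 ]
273 262 [58 58 65] 0.1638 [-0.004  -0.0087 -0.0497]
273 270 [46 45 60] 0.1547 [-0.0038 -0.0092 -0.0591]
273 280 [54 52 62] 0.1458 [-0.0035 -0.0092 -0.0684]
294 252 [66 70 75] 0.1741 [ 0.0062 -0.0091 -0.0389]
294 256 [55 60 66] 0.1695 [ 0.006  -0.009  -0.0437]
294 262 [52 55 62] 0.1632 [ 0.0058 -0.009  -0.0503]
294 270 [51 56 64] 0.1553 [ 0.0056 -0.0089 -0.0586]
294 280 [49 49 59] 0.1451 [ 0.0053 -0.0096 -0.0691]
300 252 [53 52 63] 0.1711 [ 0.0091 -0.0103 -0.0416]
300 256 [55 50 59] 0.1669 [ 0.0088 -0.0101 -0.0461]
300 262 [48 50 57] 0.1597 [ 0.0085 -0.0104 -0.0535]
300 270 [41 40 56] 0.1513 [ 0.0081 -0.0107 -0.0622]
300 280 [34 35 52] 0.1438 [ 0.0077 -0.0102 -0.0702]
306 252 [134 188 219] 0.1894 [ 0.0132 -0.0029 -0.0247]
306 256 [159 219 250] 0.1891 [ 0.0132 -0.0009 -0.0257]
306 262 [141 195 226] 0.1927 [ 0.0135  0.0037 -0.0233]
306 270 [54 54 64] 0.093 [ 0.0068 -0.0371 -0.1151]
306 280 [50 59 64] 0.0905 [ 0.0066 -0.0357 -0.1182]
```

```bash
python3 -m jog '[[[0,0,0],[0,0,0]],[[0,0,0],[0,0,0]],[[0,0,0],[0,0,0]],[[0,0,0],[0,0,0]],[[0,0,0],[0,0,0]],[[0,0,0],[0,0,0]],[[0,0,0],[0,0,0]],[[0,0,0],[0,0,0]],[[0,0,0],[0,0,0]],[[0,0,0],[0,0,0]]]' 0.07
python3 - <<'E'
from h import *
s,p,d=shot("wrist","f_w");print(s["gripper_width"])
X=(cloud("wrist",d,s)-s["tcp_pos"])@s["ee_rot"]
for a,b in((195,216),(350,372)):
  for u in range(a,b,3):
    col=X[240:275,u];dark=p[240:275,u].max(1)<95
    k=np.argmax(dark);print(u,k+240,col[k:k+4].round(4).tolist())
E
```

```text
time_s: 6.65
tcp_pos: [0.5634, -0.2674, 0.009]
ee_rot: [[0.192, 0.981, -0.0], [0.981, -0.192, 0.0], [0.0, -0.0, -1.0]]
wrist_force: [-0.0, -0.5, 0.6]
gripper_width: 0.695
0.6953011994284864
195 268 [[-0.0383, -0.0105, -0.0598], [-0.0382, -0.0103, -0.0604], [-0.0381, -0.01, -0.0608], [-0.0375, -0.0105, -0.0629]]
198 263 [[-0.0384, -0.01, -0.0537], [-0.0381, -0.01, -0.0549], [-0.0378, -0.0102, -0.0562], [-0.0372, -0.0109, -0.0588]]
201 257 [[-0.0382, -0.0106, -0.0484], [-0.0377, -0.011, -0.0505], [-0.0376, -0.0107, -0.0508], [-0.0375, -0.0104, -0.0514]]
204 252 [[-0.0381, -0.0105, -0.0424], [-0.0381, -0.01, -0.0424], [-0.0376, -0.0105, -0.0448], [-0.0375, -0.0102, -0.0453]]
207 249 [[-0.0376, -0.0102, -0.0378], [-0.0374, -0.01, -0.0386], [-0.0371, -0.0102, -0.0403], [-0.037, -0.0098, -0.0407]]
210 249 [[0.0006, -0.0791, -0.1996], [-0.0359, -0.0101, -0.0388], [-0.0354, -0.0106, -0.0412], [-0.0351, -0.0107, -0.0427]]
213 252 [[-0.0347, -0.0085, -0.0378], [-0.0343, -0.0088, -0.0396], [-0.034, -0.0088, -0.041], [-0.0339, -0.0086, -0.0416]]
350 252 [[0.0342, -0.0091, -0.039], [0.0342, -0.00
[... 204 characters left out ...]
3, -0.0104, -0.0381], [0.0373, -0.01, -0.0385], [0.0368, -0.0105, -0.0409], [0.0366, -0.0104, -0.0419]]
359 250 [[0.0387, -0.0101, -0.0388], [0.0384, -0.0103, -0.0404], [0.0382, -0.0101, -0.0413], [0.038, -0.0101, -0.0424]]
362 253 [[0.0392, -0.0106, -0.0435], [0.0392, -0.01, -0.0434], [0.0388, -0.0102, -0.0451], [0.0385, -0.0103, -0.0465]]
365 259 [[0.039, -0.0107, -0.0507], [0.0391, -0.0101, -0.0505], [0.0387, -0.0103, -0.0521], [0.0386, -0.01, -0.0526]]
368 264 [[0.0395, -0.0101, -0.0548], [0.039, -0.0105, -0.0568], [0.0388, -0.0104, -0.0576], [0.0387, -0.0101, -0.058]]
371 269 [[0.0395, -0.0103, -0.0604], [0.0391, -0.0105, -0.0617], [0.0391, -0.0102, -0.0621], [0.0387, -0.0105, -0.0637]]
```

View pics/f_w.png

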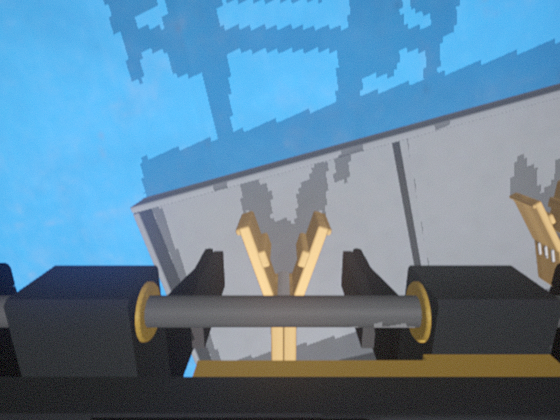

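```bash
python3 -m jog '[[[0,0,0.004],[0,0,0]],[[0,0,0.008],[0,0,0]],[[0,0,0.012],[0,0,0]],[[0,0,0.016],[0,0,0]],[[0,0,0.02],[0,0,0]],[[0,0,0.024],[0,0,0]],[[0,0,0.028],[0,0,0]],[[0,0,0.031],[0,0,0]],[[0,0,0.034],[0,0,0]],[[0,0,0.034],[0,0,0]]]'
python3 - <<'E'
from h import *
s,p,d=shot("wrist","g_w");shot("side","g_s")
X=cloud("wrist",d,s)
for u in (210,213,353,356):
    col=X[240:275,u];k=np.argmax((p[240:275,u].max(1)<95)&(d[240:275,u]>.1));print(u,k+240,col[k:k+3].round(4).tolist())
E
```

```text
time_s: 7.53
tcp_pos: [0.563, -0.2673, -0.0258]
ee_rot: [[0.192, 0.981, -0.001], [0.981, -0.192, 0.0], [0.0, -0.001, -1.0]]
wrist_force: [1.1, -0.8, -0.3]
gripper_width: 0.805
210 252 [[0.5477, -0.3012, 0.0119], [0.5477, -0.3009, 0.0134], [0.5477, -0.3006, 0.0146]]
213 252 [[0.5475, -0.2993, 0.0133], [0.5482, -0.2996, 0.0129], [0.5487, -0.2997, 0.0129]]
353 251 [[0.5647, -0.2292, 0.0039], [0.5614, -0.2304, 0.0123], [0.561, -0.2307, 0.0143]]
356 251 [[0.5651, -0.2276, 0.0037], [0.5618, -0.2288, 0.012], [0.5615, -0.2292, 0.0137]]
```

View pics/g_w.png

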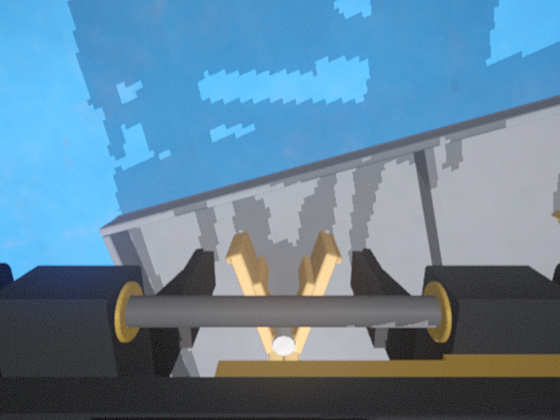

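View pics/g_s.png

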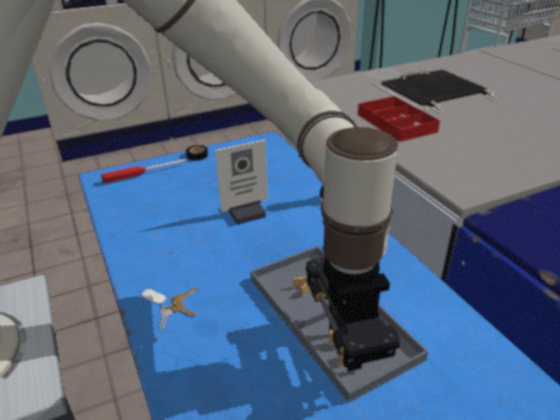

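```bash
python3 -m jog '[[[0,0,0.002],[0,0,0]],[[0,0,0.003],[0,0,0]],[[0,0,0.003],[0,0,0]],[[0,0,0.003],[0,0,0]],[[0,0,0.003],[0,0,0]],[[0,0,0.003],[0,0,0]],[[0,0,0.003],[0,0,0]],[[0,0,0.003],[0,0,0]],[[0,0,0.003],[0,0,0]],[[0,0,0.003],[0,0,0]]]' 0
python3 - <<'E'
from h import *
s,p,d=shot("wrist","h_w");print(s["gripper_width"]*87)
E
```

```text
time_s: 8.47
tcp_pos: [0.5635, -0.2675, -0.0279]
ee_rot: [[0.192, 0.981, 0.0], [0.981, -0.192, -0.0], [-0.0, 0.0, -1.0]]
wrist_force: [0.4, 0.6, 0.6]
gripper_width: 0.221
19.2056326589932
```

View pics/h_w.png

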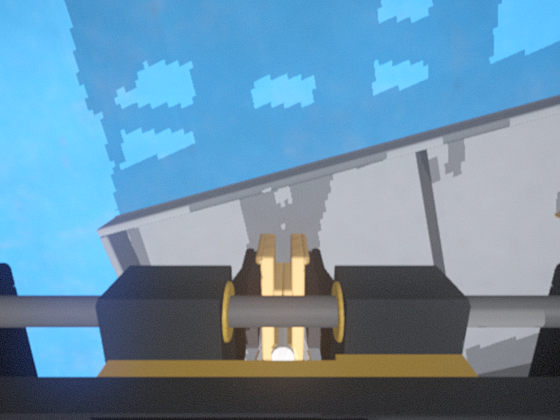

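```bash
python3 -m jog '[[[0,0,-0.006],[0,0,0]],[[0,0,-0.016],[0,0,0]],[[0,0,-0.03],[0,0,0]],[[0,0,-0.05],[0,0,0]],[[0,0,-0.07],[0,0,0]],[[0,0,-0.09],[0,0,0]],[[0,0,-0.11],[0,0,0]],[[0,0,-0.12],[0,0,0]],[[0,0,-0.12],[0,0,0]],[[0,0,-0.12],[0,0,0]]]'
python3 - <<'E'
from h import *
shot("top","i_t");s,p,d=shot("side","i_s");print(s["gripper_width"]*87)
cv2.imwrite("pics/i_sz.png",cv2.resize(p[220:400,250:430],None,fx=3,fy=3,interpolation=cv2.INTER_CUBIC))
plan([.38,.178,.11],-1.3)
E
```

```text
time_s: 9.35
tcp_pos: [0.5634, -0.2672, 0.0923]
ee_rot: [[0.192, 0.981, 0.001], [0.981, -0.192, 0.0], [0.0, 0.001, -1.0]]
wrist_force: [-1.1, 0.2, -0.1]
gripper_width: 0.22
18.861617962878462
shift [ 0.4017 -0.2647 -0.0185] turn [-0.03 -0.01 -1.96] yaw now -11.096394966865864
```

View pics/i_sz.png

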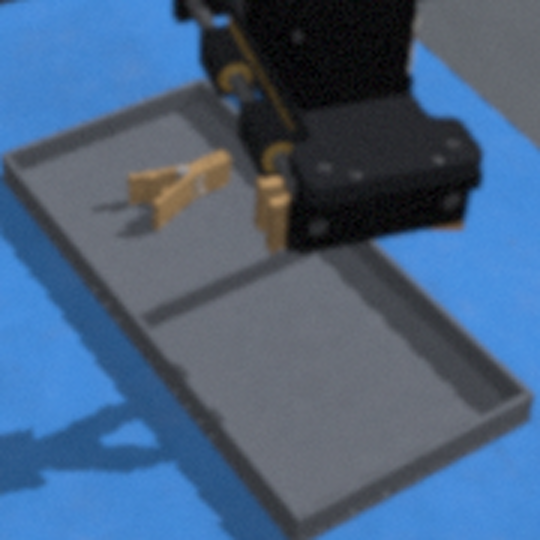

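View pics/i_t.png

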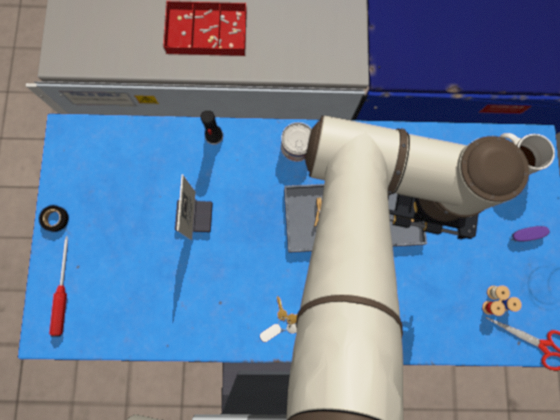

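```bash
python3 -m jog '[[[0.01,-0.015,0],[0,0,-0.2]],[[0.03,-0.035,0],[0,0,-0.4]],[[0.06,-0.06,0],[0,0,-0.6]],[[0.09,-0.085,0],[0,0,-0.8]],[[0.12,-0.11,0],[0,0,-1]],[[0.15,-0.135,0],[0,0,-1.2]],[[0.18,-0.16,0],[0,0,-1.4]],[[0.21,-0.18,0],[0,0,-1.6]],[[0.235,-0.2,0],[0,0,-1.8]],[[0.25,-0.21,0],[0,0,-1.96]]]'
python3 - <<'E'
from h import *
s=r.sense();print(s["gripper_width"]*87)
plan([.38,.178,.092],-1.3)
E
```

```text
time_s: 10.28
tcp_pos: [0.4027, 0.0196, 0.0909]
ee_rot: [[0.02, 1.0, -0.003], [1.0, -0.02, -0.001], [-0.001, -0.003, -1.0]]
wrist_force: [0.6, -0.1, -0.5]
gripper_width: 0.225
19.57935075679982
shift [ 0.1579 -0.0258 -0.0011] turn [-0.03  0.01  0.03] yaw now -1.1283053059295125
```

```bash
python3 -m jog '[[[0.01,-0.004,0],[0,0,0]],[[0.03,-0.01,0],[0,0,0]],[[0.055,-0.015,0.005],[0,0,0]],[[0.08,-0.02,0.013],[0,0,0]],[[0.105,-0.026,0.021],[0,0,0]],[[0.13,-0.026,0.03],[0,0,0]],[[0.15,-0.026,0.04],[0,0,0]],[[0.158,-0.026,0.046],[0,0,0]],[[0.158,-0.026,0.048],[0,0,0]],[[0.158,-0.026,0.048],[0,0,0]]]'
python3 - <<'E'
from h import *
for n in("wrist","side","top"):
    s,p,d=shot(n,"j_"+n);np.savez("j_"+n,p=p,d=d,R=s["ee_rot"],t=s["tcp_pos"])
print(s["gripper_width"]*87,s["tcp_pos"])
p=np.load("j_side.npz")["p"];cv2.imwrite("pics/j_sz.png",cv2.resize(p[100:280,130:330],None,fx=4,fy=3.3,interpolation=cv2.INTER_CUBIC))
E
```

```text
time_s: 11.12
tcp_pos: [0.3818, 0.1757, 0.0428]
ee_rot: [[0.022, 1.0, -0.003], [1.0, -0.022, -0.003], [-0.003, -0.003, -1.0]]
wrist_force: [-0.4, 0.2, 0.3]
gripper_width: 0.221
19.17348212856089 [0.3825092  0.17561538 0.04374737]
```

View pics/j_wrist.png

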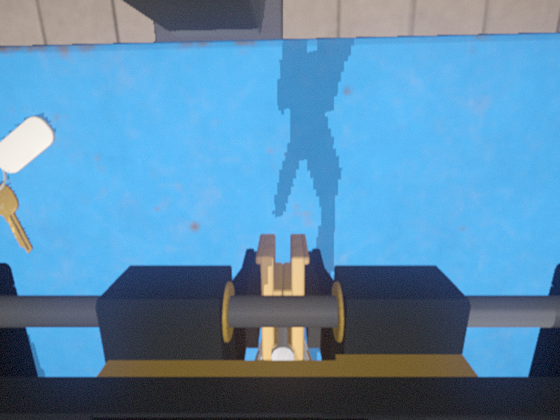

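View pics/j_sz.png

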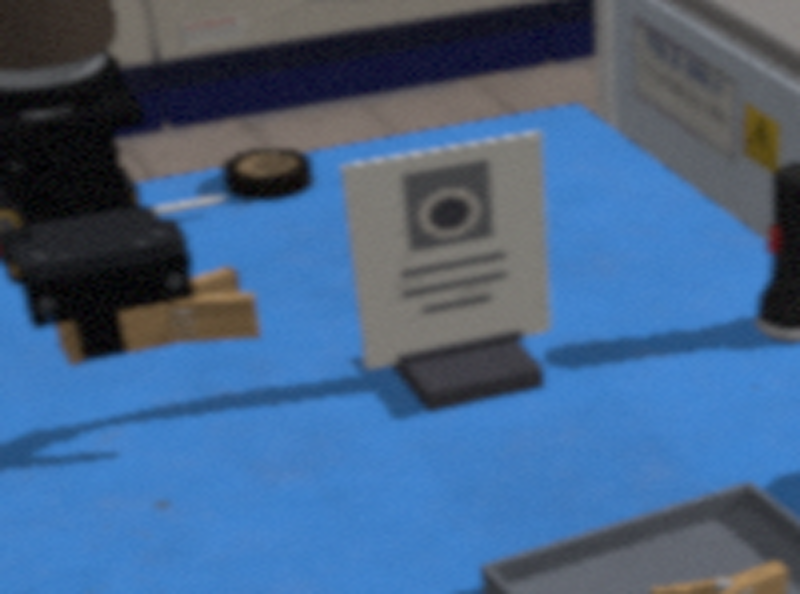

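View pics/j_top.png

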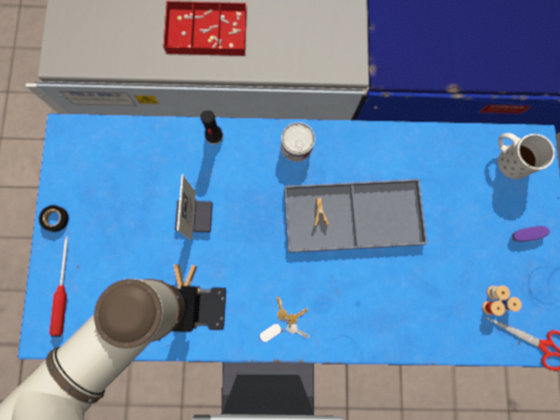

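Run:
```python
from h import *
D={n:np.load(f"j_{n}.npz") for n in("side","top")}
p=D["top"]["p"];cv2.imwrite("pics/j_tz.png",cv2.resize(p[170:310,150:230],None,fx=6,fy=4.2,interpolation=cv2.INTER_CUBIC))
for n in D:
    p,d=D[n]["p"],D[n]["d"];X=cloud(n,d)
    h=cv2.cvtColor(p,cv2.COLOR_BGR2HSV)
    m=(h[...,0]>5)&(h[...,0]<28)&(h[...,1]>90)&(X[...,2]>.06)&(X[...,2]<.14)&(abs(X[...,0]-.44)<.07)&(abs(X[...,1]-.17)<.05)
    P=X[m];print(n,m.sum(),P.min(0).round(4),P.max(0).round(4))
    for lo in np.arange(.39,.48,.01):
        k=(P[:,0]>lo)&(P[:,0]<=lo+.01)
        if k.sum()>2:
            Q=P[k];print(round(lo,2),k.sum(),"y",np.percentile(Q[:,1],[2,98]).round(4),"z",np.percentile(Q[:,2],[2,50,98]).round(4), "y gap",np.round(np.sort(Q[:,1])[np.argmax(np.diff(np.sort(Q[:,1]))):][:2],4))
    # card
    m=(X[...,2]>.03)&(X[...,2]<.175)&(abs(X[...,1]-.175)<.02)&(X[...,0]>.5)&(X[...,0]<.66)&(h[...,1]<90)
    P=X[m];
    for lo in np.arange(.51,.65,.02):
        k=(P[:,0]>lo)&(P[:,0]<=lo+.02)
        if k.sum()>2:print("card",round(lo,2),k.sum(),"y",np.percentile(P[k,1],[5,50,95]).round(4),"z",np.percentile(P[k,2],[2,98]).round(3))
    print("xmin",np.percentile(P[:,0],[.2,.5,1,2]).round(4))
    top=P[P[:,2]>.163]; print("topedge",top[:,1].mean().round(4),len(top))
```

```text
side 397 [0.37   0.1517 0.0798] [0.4579 0.1898 0.1123]
0.39 47 y [0.1545 0.1682] z [0.0831 0.0962 0.1101] y gap [0.1603 0.164 ]
0.4 53 y [0.163  0.1689] z [0.0823 0.0938 0.1063] y gap [0.1609 0.163 ]
0.41 48 y [0.163  0.1688] z [0.0824 0.0944 0.1059] y gap [0.1611 0.1632]
0.42 17 y [0.1598 0.1663] z [0.0853 0.1033 0.1073] y gap [0.1619 0.1629]
0.43 70 y [0.1566 0.1839] z [0.0827 0.0993 0.1077] y gap [0.1693 0.1793]
0.44 84 y [0.1539 0.1871] z [0.0832 0.0981 0.1077] y gap [0.1661 0.1806]
0.45 54 y [0.1526 0.1893] z [0.0821 0.0967 0.1071] y gap [0.1589 0.1857]
card 0.51 252 y [0.1746 0.1772 0.1799] z [0.034 0.168]
card 0.53 533 y [0.1744 0.1771 0.1798] z [0.032 0.168]
card 0.55 520 y [0.1735 0.1765 0.1792] z [0.033 0.168]
card 0.57 507 y [0.1731 0.1758 0.1787] z [0.034 0.168]
card 0.59 509 y [0.173  0.1758 0.1783] z [0.033 0.168]
card 0.61 475 y [0.1726 0.1752 0.1782] z [0.033 0.169]
card 0.63 4 y [0.1766 0.1775 0.1783] z [0.086 0.143]
xmin [0.5206 0.5209 0.5216 0.5225]
topedge 0.1763 176
top 161 [0.416  0.1512 0.0877] [0.4592 0.1899 0.1095]
0.41 4 y [0.1783 0.1807] z [0.1039 0.1068 0.1082] y gap [0.1793 0.1808]
0.42 38 y [0.1618 0.1821] z [0.0922 0.1051 0.1083] y gap [0.1689 0.1753]
0.43 43 y [0.1582 0.185 ] z [0.0922 0.104  0.1083] y gap [0.1648 0.1783]
0.44 42 y [0.1543 0.1866] z [0.0895 0.1045 0.1086] y gap [0.1607 0.1805]
0.45 34 y [0.1515 0.1896] z [0.0889 0.1051 0.1084] y gap [0.1571 0.1833]
card 0.51 71 y [0.1746 0.1751 0.1766] z [0.036 0.169]
card 0.53 145 y [0.174  0.1746 0.1759] z [0.033 0.17 ]
card 0.55 144 y [0.1733 0.174  0.1759] z [0.036 0.168]
card 0.57 140 y [0.1728 0.1735 0.1752] z [0.034 0.17 ]
card 0.59 140 y [0.1726 0.1732 0.1751] z [0.032 0.169]
card 0.61 133 y [0.1723 0.1729 0.1746] z [0.038 0.169]
xmin [0.5213 0.5214 0.5216 0.5223]
topedge 0.1749 117
```

View pics/j_tz.png

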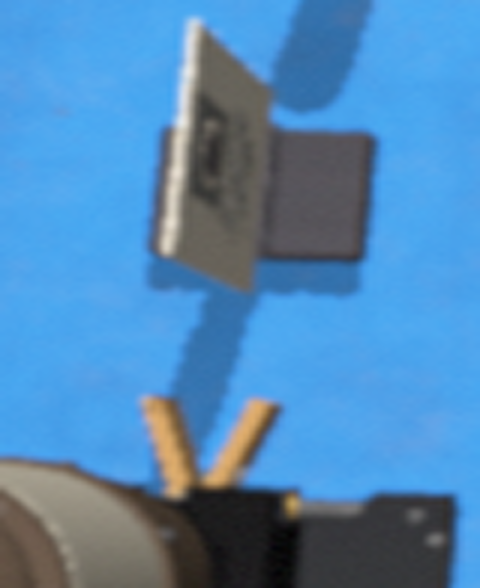

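```bash
python3 -m jog '[[[0.002,0.004,0],[0,0,0]],[[0.004,0.01,0],[0,0,0]],[[0.0074,0.016,0],[0,0,0]],[[0.0074,0.023,0],[0,0,0]],[[0.0074,0.03,0],[0,0,0]],[[0.0074,0.037,0],[0,0,0]],[[0.0074,0.044,0],[0,0,0]],[[0.0074,0.048,0],[0,0,0]],[[0.0074,0.05,0],[0,0,0]],[[0.0074,0.05,0],[0,0,0]]]'
cat > tips.py <<'E'
from h import *
import sys
tag=sys.argv[1]
for n in("side","top"):
    s,p,d=shot(n,tag+n);X=cloud(n,d)
    h=cv2.cvtColor(p,cv2.COLOR_BGR2HSV)
    x0=s["tcp_pos"][0]
    m=(h[...,0]>5)&(h[...,0]<28)&(h[...,1]>90)&(X[...,2]>.06)&(X[...,2]<.14)&(X[...,0]<x0+.1)&(X[...,0]>x0-.02)&(abs(X[...,1]-.177)<.05)
    P=X[m];print(n,len(P),"xmax",np.percentile(P[:,0],[98,99.5]).round(4))
    for lo in np.arange(x0+.036,x0+.075,.01):
        Q=P[(P[:,0]>lo)&(P[:,0]<=lo+.01)]
        if len(Q)>2:
            ys=np.sort(Q[:,1]);g=np.argmax(np.diff(ys));o=np.percentile(ys,[2,98]);print(round(lo,3),"outer",o.round(4),o.mean().round(4),"gap",ys[g:g+2].round(4),ys[g:g+2].mean().round(4),"z",np.percentile(Q[:,2],[2,98]).round(4))
    m=(X[...,2]>.12)&(X[...,2]<.175)&(abs(X[...,1]-.175)<.02)&(X[...,0]>.515)&(X[...,0]<.56)&(h[...,1]<90)
    P=X[m];print("card y",np.percentile(P[:,1],[5,50,95]).round(4),"xmin",np.percentile(P[:,0],1).round(4))
    c=r.calibration(n);k=c["R"]@np.array([.5,.178,.1])+c["t"];u=int(c["fx"]*k[0]/k[2]+c["cx"]);v=int(c["fy"]*k[1]/k[2]+c["cy"])
    z=p[v-50:v+50,u-65:u+65];cv2.imwrite(f"pics/{tag}{n}_z.png",cv2.resize(z,None,fx=6,fy=6,interpolation=cv2.INTER_CUBIC))
print(s["gripper_width"]*87,s["tcp_pos"],s["wrist_force"],s["time_s"])
E
python3 tips.py k_
```

```text
time_s: 12.1
tcp_pos: [0.4334, 0.1829, 0.0438]
ee_rot: [[0.023, 1.0, -0.0], [1.0, -0.023, -0.0], [-0.0, -0.0, -1.0]]
wrist_force: [-0.1, 0.3, -0.9]
gripper_width: 0.216
side 384 xmax [0.5064 0.5075]
0.469 outer [0.1694 0.1765] 0.1729 gap [0.1689 0.1701] 0.1695 z [0.0896 0.1084]
0.479 outer [0.1651 0.1722] 0.1686 gap [0.1709 0.1718] 0.1714 z [0.0824 0.1079]
0.489 outer [0.1621 0.1938] 0.1779 gap [0.1728 0.1903] 0.1815 z [0.0839 0.1085]
0.499 outer [0.1592 0.1967] 0.178 gap [0.1694 0.1918] 0.1806 z [0.0828 0.1077]
card y [0.1742 0.1769 0.1796] xmin 0.5209
top 121 xmax [0.5092 0.5097]
0.469 outer [0.1861 0.1883] 0.1872 gap [0.186  0.1881] 0.187 z [0.1062 0.1075]
0.479 outer [0.165  0.1911] 0.1781 gap [0.1709 0.1855] 0.1782 z [0.0926 0.1073]
0.489 outer [0.1617 0.1936] 0.1776 gap [0.1691 0.188 ] 0.1786 z [0.0866 0.1079]
0.499 outer [0.1596 0.1964] 0.178 gap [0.1658 0.1909] 0.1783 z [0.0891 0.1076]
card y [0.1738 0.1747 0.177 ] xmin 0.5214
19.315706754635535 [0.43301973 0.18284261 0.04379124] [ 0.28619974  0.74002915 -0.18677527] 12.15
```

View pics/k_top_z.png

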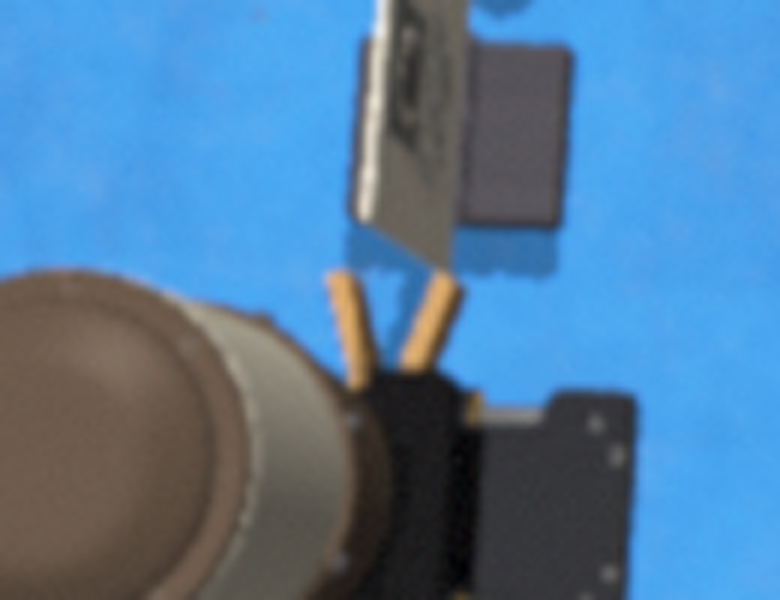

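View pics/k_side_z.png

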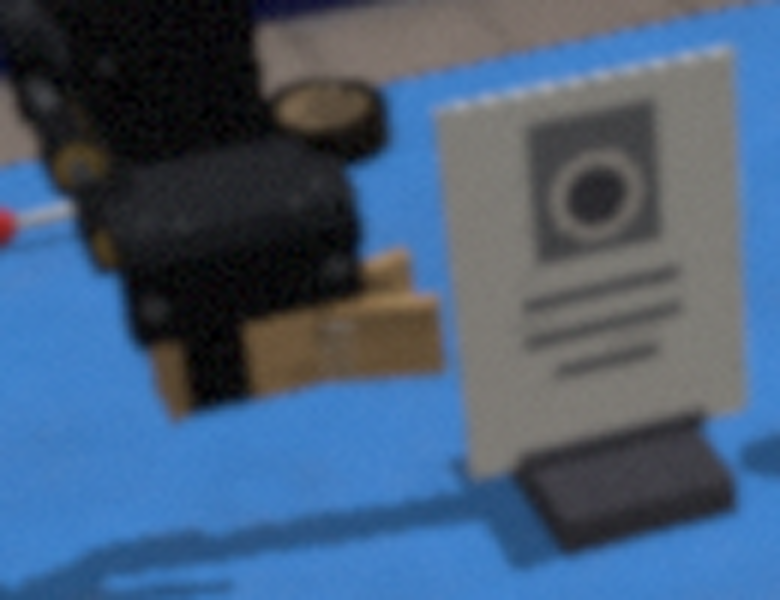

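```bash
python3 -m jog '[[[0,0.003,0],[0,0,0]],[[0,0.007,0],[0,0,0]],[[0,0.011,0],[0,0,0]],[[0,0.015,0],[0,0,0]],[[0,0.019,0],[0,0,0]],[[0,0.023,0],[0,0,0]],[[0,0.027,0],[0,0,0]],[[0,0.031,0],[0,0,0]],[[0,0.034,0],[0,0,0]],[[0,0.035,0],[0,0,0]]]'; python3 tips.py l_
```

```text
time_s: 13.03
tcp_pos: [0.4686, 0.1823, 0.0439]
ee_rot: [[0.023, 1.0, 0.0], [1.0, -0.023, 0.0], [0.0, 0.0, -1.0]]
wrist_force: [0.4, -0.3, -0.2]
gripper_width: 0.223
side 355 xmax [0.5424 0.5433]
0.505 outer [0.1683 0.176 ] 0.1722 gap [0.175  0.1764] 0.1757 z [0.087  0.1085]
0.515 outer [0.1644 0.1724] 0.1684 gap [0.1723 0.1748] 0.1736 z [0.0826 0.1079]
0.525 outer [0.1612 0.1688] 0.165 gap [0.1689 0.1716] 0.1702 z [0.0812 0.1082]
0.535 outer [0.1576 0.1649] 0.1612 gap [0.1648 0.1665] 0.1657 z [0.0804 0.1075]
card y [0.1739 0.1767 0.1797] xmin 0.5225
top 106 xmax [0.5462 0.5465]
0.515 outer [0.1655 0.1934] 0.1795 gap [0.1707 0.1864] 0.1786 z [0.1033 0.1093]
0.525 outer [0.1615 0.1933] 0.1774 gap [0.1708 0.1872] 0.179 z [0.086  0.1078]
0.535 outer [0.1581 0.1967] 0.1774 gap [0.1678 0.1917] 0.1798 z [0.0856 0.1086]
card y [0.1739 0.1748 0.177 ] xmin 0.5214
18.867004891019768 [0.46851277 0.18229034 0.04388799] [ 0.94782041 -0.51955447 -1.23927034] 13.0833
```

View pics/l_top_z.png

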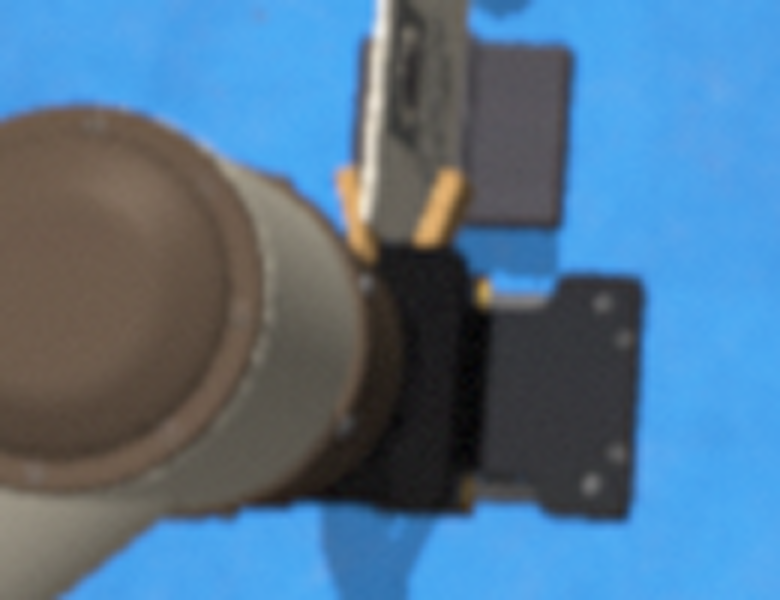

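View pics/l_side_z.png

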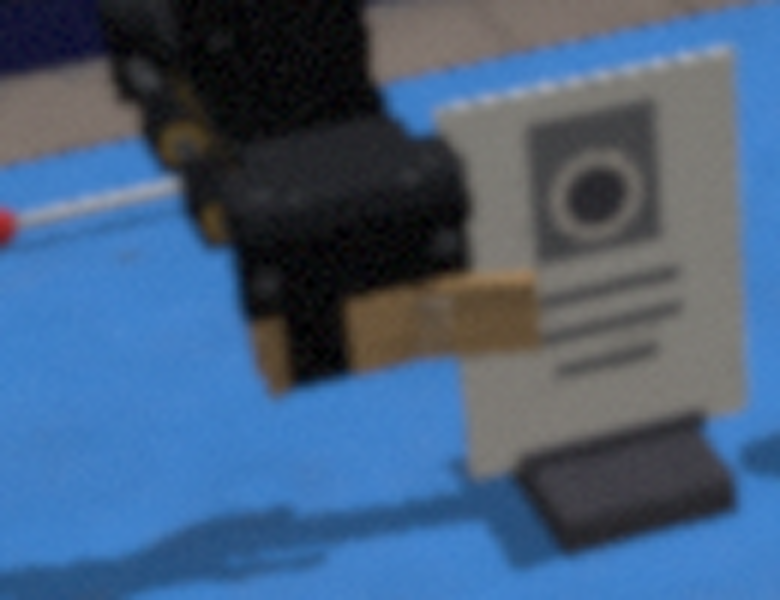

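```bash
python3 -m jog '[[[-0.0005,0,0],[0,0,0]],[[-0.0005,0,0],[0,0,0]],[[-0.0005,0,0],[0,0,0]],[[-0.0005,0,0],[0,0,0]],[[-0.0005,0,0],[0,0,0]],[[-0.0005,0,0],[0,0,0]],[[-0.0005,0,0],[0,0,0]],[[-0.0005,0,0],[0,0,0]],[[-0.0005,0,0],[0,0,0]],[[-0.0005,0,0],[0,0,0]]]'; python3 tips.py m_
python3 - <<'E'
from h import *
s,p,d=shot("top","m_t2");X=cloud("top",d);o=r.cut_out("small_clip_mid","top")
if o: print("small",o[0]["confidence"],np.median(X[o[0]["region"]],0).round(3))
print(r.finish_job())
E
```

```text
time_s: 13.97
tcp_pos: [0.468, 0.1818, 0.0439]
ee_rot: [[0.022, 1.0, -0.0], [1.0, -0.022, -0.0], [-0.0, -0.0, -1.0]]
wrist_force: [0.6, 0.1, -0.5]
gripper_width: 0.223
side 362 xmax [0.5423 0.5429]
0.504 outer [0.1675 0.1738] 0.1706 gap [0.172  0.1732] 0.1726 z [0.0884 0.1078]
0.514 outer [0.1637 0.1719] 0.1678 gap [0.1636 0.1645] 0.1641 z [0.0829 0.1082]
0.524 outer [0.1603 0.1692] 0.1648 gap [0.1681 0.1695] 0.1688 z [0.0812 0.1089]
0.534 outer [0.1574 0.165 ] 0.1612 gap [0.1629 0.1639] 0.1634 z [0.0814 0.1086]
card y [0.174  0.1768 0.1797] xmin 0.5225
top 104 xmax [0.5445 0.5466]
0.514 outer [0.1654 0.1924] 0.1789 gap [0.1711 0.1847] 0.1779 z [0.1001 0.1089]
0.524 outer [0.161  0.1939] 0.1774 gap [0.1696 0.1867] 0.1781 z [0.0882 0.1083]
0.534 outer [0.1577 0.1964] 0.177 gap [0.168  0.1918] 0.1799 z [0.0839 0.1081]
card y [0.1738 0.1748 0.177 ] xmin 0.5214
19.337795196498373 [0.46804187 0.18180065 0.04394547] [ 0.0128252   0.89573184 -0.53616364] 14.0167
small 0.62 [ 0.586 -0.108  0.026]
the job is handed in; nothing more can be done
None
```

The larger clip is squeezed open at the card's robot-facing edge, with one jaw on each side of the card. I handed the job in at about 14 s; no verdict is reported.

**The grasp:** My first close missed. The reported TCP lies about 38 mm beyond the real fingertips, so the fingers shut above the clip without touching anything. I measured that offset in the wrist camera's depth picture, reopened, went lower and gripped the handles.

**Last checks:**
- **Grip:** the opening reads about 19 mm against the 20 mm stop, so the clip should be fully open.
- **Jaw tips past the edge:** about 21 to 24 mm.
- **Height and level:** the clip's mid-height is about 95 mm (the card's half height is 93 mm), and it is level within what I can measure.
- **Jaw tips across the card:** the inner faces are very roughly 10 to 15 mm from its middle plane, each on its own side.
- **Contact:** the wrist force stayed around 1 N, with no sign of touching the card.
- **Small clip:** it is still in its compartment, at about its original place.

**Where the checks disagreed:** The side and top cameras put the card about 2 mm apart across its thickness. From the top camera the clip sits about 1 mm too far left. The side camera, at the last check before the jaws went over the card, put it about 0.5 mm too far right. Either way it leaves several millimetres to each jaw.

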